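# Move three batteries on round the service stations

## Robot

A 6-joint arm with a two-finger parallel gripper is mounted at the origin on the work surface. World frame = base frame: x ahead of the robot, y to its left, z up, the work surface at z = 0. Lengths are in mm, angles in rad, forces in N, time in s.
With the tool pointing down it reaches from about 300 to 775 mm from the base axis. Payload 14.6 kg.
Tool frame: the origin (TCP) lies on the centre line of the jaws, within the pads' length; the fingertips stand 19 mm ahead of it and the grasp point (between the pads) is the TCP (bot.tip_reach is the distance from the TCP to the fingertips, in mm); z points along the fingers, y is the line along which they close (so a half turn about z gives the same grasp; the last joint's range is limited). The gripper opens to 85 mm and grips with 20 to 120 N. Pads are 22 mm wide; open, the fingers measure 114 mm over their backs; the gripper's body (76 mm by 85 mm) begins 54 mm behind the grasp point. The pads swing forward as they close: fully open they stand 13 mm farther back than shut.
Start: joints at [1.177, 0.3, 1.521, -0, 1.321, -0.067], TCP at [176.555, 520.882, 219.681] pointing down, gripper open.
Joint ranges: [-3.03, 3.03], [-0.79, 2.21], [0.23, 2.52], [-1.04, 4.18], [0, 3.07], [-2.55, 2.55]. Speed limits (rad/s): [2.22, 2.22, 2.57, 3.14, 3.14, 3.14].

## Interface

Orientations are given as a unit quaternion [w, x, y, z].
In Python, from rig import bot gives the robot as it stands. Calls block until the motion is done:
- bot.move_to(position, orientation): joint-space move of the TCP to a pose.
- bot.servo_line(position, attitude=None, speed=150, until_force=None): straight line of the TCP; attitude=None keeps the orientation; speed is the mean speed in mm/s. With until_force (N) it stops when the force on the tool has changed by that much, and returns True; else False.
- bot.move_joints(angles): joint-space move.
- bot.move_gripper(opening, grip_force=None): finger opening in mm; grip_force is the grip in N (None keeps the last); returns when the fingers have stopped.
- bot.dwell(seconds).
- bot.ik(position, orientation): joint angles nearest the present ones, or None.
- bot.read_state(): the state.
- bot.read_camera(name): name is "scene" or "top" or "wrist"; returns a dict with "image" (384x512x3 uint8, blue, green, red), "depth" (384x512 float32, mm along the optical axis (not along the pixel's ray), 0 where there is no reading), "fovy" (degrees; the focal length in pixels is half the picture's height over the tangent of half this angle, whatever the lens; pixels are square), "cx", "cy" (the principal point, pixels), "eye" and "attitude" of the camera in the world; the wrist camera has in their place "mount" (4x4, takes a point from camera to tool coordinates, whose origin is the TCP and whose axes are the flange's). Camera axes: x right, y down, z forward; pixel columns grow to the right and rows downward; lengths in mm; the calibration is good to about 2 mm. A picture is of the moment at which its call begins: read the wrist's pose just before it.
A pose or a line that the arm cannot do raises bot.MotionError and nothing moves.
- bot.finish_job(): hands the job in; it is judged then, once.
The state is a dict: "clock": time; "joint_positions": joint angles; "qvel": joint speeds; "effort": joint torques, N m; "ee_pos": TCP position; "tool_rot": TCP orientation; "ft_force": force on the tool from outside, world axes, zero at the start; "moment": the same for the moment, N m; "grip_width": finger opening in mm; "grip_force": force on a finger pad.
Only numpy, scipy, OpenCV 4.12 (cv2) and the standard library are available. Lean on these libraries where they do the work, as an engineer would, in place of code of your own. Each camera call takes 0.05 s, during which the arm holds its last target. There are 200 camera calls.

## Task

Move each battery on by one station, using the empty rubber mat for parking: the tall one from the carrier goes on the charger, the slim one from the charger on the load tester, and the low one from the tester into the carrier, all upright, centred and lengthwise in their pockets. The low one must end with the upper of the two nested caps set straight and fully down over its bare terminal, the other cap left on its stand. Do not tip a battery over or disturb the glass jar.

Things in the scene. Friction and masses are not known exactly. Their poses are not given: they have to be found in the camera images.
- low_battery: Low broad battery, dark red, black top: 97 (x) x 43 (y), case 52 high, 0.6 kg. On top, at x +31, a bare brass terminal post 8 across, 11 tall; at x -31 the other terminal already wears a fixed black cap 32 across, 30 tall (82 above the base). Starts in the tester. Origin: centre of its underside, z up. Sizes in mm.
- tall_battery: Tall stubby battery, dark red, black top: 70 (x) x 47 (y) x 100 high plus two 6 mm studs on top, 0.7 kg. Starts in the carrier. Origin: centre of its underside, z up. Sizes in mm.
- slim_battery: Thin battery, dark red, black top: 96 (x) x 25 (y) x 62 high plus two 6 mm studs on top, 0.36 kg. Starts in the charger. Origin: centre of its underside, z up. Sizes in mm.
- top_cap: Upper of two equal nested black caps on a round aluminium stand. Hat-shaped, 30 tall: hollow skirt 32 across, 16 tall; solid head above it 22 across, 14 tall. Hole in the skirt 25 across, 16 deep, open below. Its rim rests on the under cap's shoulder, 20 above the bench, that cap's head inside it (1.5 play): lifts straight off. Origin: centre of its lower rim, z up. mm.
- under_cap: Lower of the two nested caps, same shape, loose on the stand (disc 52 across, 4 thick). Origin: centre of its lower rim, 4 above the bench. It stays there. mm.
- charger: Charger: a battery pocket with, at its +x end (x 66 to 126), a grey box 90 wide, 69 high, seven aluminium cooling fins on top. Pocket inside 120 (x) x 66 (y), floor 6 above the bench, rim 6 wide, its top 14 above the bench. Origin: on the bench under the pocket's centre, x along its long side, z up. Fixed. mm.
- tester: Load tester: a battery pocket with, at its +x end (x 66 to 126), a grey box 90 wide, 50 high, a big round white dial and a black knob on top (to 64). Pocket inside 120 (x) x 66 (y), floor 6 above the bench, rim 6 wide, its top 14 above the bench. Origin: on the bench under the pocket's centre, x along its long side, z up. Fixed. mm.
- carrier: Scooter's battery carrier: a black steel pocket in a tube frame, two flat drilled ears at its +x end, nothing over 17 high. Pocket inside 120 (x) x 66 (y), floor 6 above the bench, rim 6 wide, its top 14 above the bench. Origin: on the bench under the pocket's centre, x along its long side, z up. Fixed. mm.
- mat: Empty black rubber mat, the free spot: 130 (x) x 90 (y), 3 thick, fixed flat on the bench. Origin: centre of its underside. mm.
- jar: Small glass jar with an aluminium lid, 56 across, 75 tall, loose, towards the far side of the bench; not part of the job. Origin: centre of its underside. mm.
There are look-alikes about, which are no part of the job. What is shaped like the slim_battery but green is not meant.

How it is judged (in metres and radians):
At the end, for the whole second after the job is handed in: Low battery in carrier, tall in charger, slim in tester: within 15 mm of pocket centre, down (4 mm), upright (0.08 rad), lengthwise (0.25 rad, either way). Top cap over the low one's bare post: 11 mm, rim down (4 mm), tilt < 0.1. Under cap: moved < 12 mm, tilt < 0.12. All at rest (20 mm/s) (horizontal distance between low_battery and carrier below 0.015 m and z of low_battery in the frame of carrier between 0.002 and 0.01 m and angle between each of low_battery, tall_battery, slim_battery's own z axis and vertical below 0.08 rad and angle between the x axis of low_battery and the x axis of carrier, either way round below 0.25 rad and linear speed of each of low_battery, tall_battery, slim_battery, top_cap below 0.02 m/s and horizontal distance between tall_battery and charger below 0.015 m and z of tall_battery in the frame of charger between 0.002 and 0.01 m and angle between the x axis of tall_battery and the x axis of charger, either way round below 0.25 rad and horizontal distance between slim_battery and tester below 0.015 m and z of slim_battery in the frame of tester between 0.002 and 0.01 m and angle between the x axis of slim_battery and the x axis of tester, either way round below 0.25 rad and x of top_cap in the frame of low_battery between 0.02 and 0.042 m and y of top_cap in the frame of low_battery between -0.011 and 0.011 m and z of top_cap in the frame of low_battery between 0.048 and 0.056 m and angle between top_cap's own z axis and vertical below 0.1 rad and distance of under_cap from where it was at the start of the episode below 0.012 m and angle between under_cap's own z axis and vertical below 0.12 rad); the robot touches nothing.
It fails at once if a battery is tipped over (angle between any of low_battery, tall_battery, slim_battery's own z axis and vertical above 0.6 rad).
It fails at once if the glass jar is knocked over or shoved more than 30 mm (distance of jar from where it was at the start of the episode above 0.03 m or angle between jar's own z axis and vertical above 0.3 rad).
It also fails if it takes over 134 s, if anything falls off the work surface, if the arm or the gripper's body presses on something with over 40 N, if the wrist force passes 120 N, or if a joint passes its speed limit or range.

## Working session

There is one attempt and no reset: what is moved stays moved. The work goes in short steps, each a Python script; the robot and the scene stay as the last script left them, time stands still between calls to the robot, and variables do not carry over. Pictures are saved under pics/ and viewed, at most 14 in all, crops included, and the job is handed in when it is done.

```bash
ls; mkdir -p pics
python3 - <<'E'
from rig import bot
import cv2,numpy as np,pickle
d={}
for n in("scene","top","wrist"):
    s=bot.read_state();c=bot.read_camera(n);c['st']=s;d[n]=c
    cv2.imwrite(f"pics/a_{n}.png",c["image"])
    print(n,c["fovy"],c["cx"],c["cy"],c.get("eye"),c.get("attitude"),c.get("mount"),(c["depth"]>0).mean())
pickle.dump(d,open("a.pkl","wb"));print(s)
E
```

```text
pics
scene 48.71987352682922 248.1113324724522 196.5723138271667 [1200.70904785  524.76291261  691.55089366] [-0.18366587  0.39143965  0.80595302 -0.40432856] None 0.9962056477864584
top 50.093455458664735 254.60249550574147 190.67361645469774 [ 334.26253303  -22.37111826 1193.29162474] [ 0.07283018 -0.70354875  0.70426028 -0.0610932 ] None 0.9958699544270834
wrist 64.7610867874386 259.4636593221404 193.544316091823 None None [[-4.09537282e-04 -9.65645565e-01 -2.59862415e-01  6.52717032e+01]
 [ 9.99999843e-01 -4.94741234e-04  2.62475283e-04 -1.39088667e+00]
 [-3.82022745e-04 -2.59862267e-01  9.65645616e-01 -1.54789957e+02]
 [ 0.00000000e+00  0.00000000e+00  0.00000000e+00  1.00000000e+00]] 0.9958292643229166
{'clock': 0.1, 'joint_positions': array([ 1.17739533e+00,  3.00402061e-01,  1.52153607e+00, -5.18819966e-06,
        1.32066754e+00, -6.66163945e-02]), 'qvel': array([ 0.0003327 ,  0.00047218, -0.00168856,  0.00097964,  0.00083274,
        0.00113325]), 'effort': array([ 5.85158286e-04, -5.44370198e+01, -3.62373805e+01, -1.91684757e-05,
        2.99464817e-03, -2.45993988e-06]), 'ee_pos': array([176.47770335, 520.68571209, 219.1782261 ]), 'tool_rot': array([-1.13029991e-04,  1.62665602e-01,  9.86681127e-01, -4.93742296e-04]), 'ft_force': array([ 0.68562152, -0.64637047, -0.27721596]), 'moment': array([ 0.04330066, -0.04331753, -0.03035806]), 'grip_force': 0.0, 'grip_width': 85.79508218177975}
```

View pics/a_top.png

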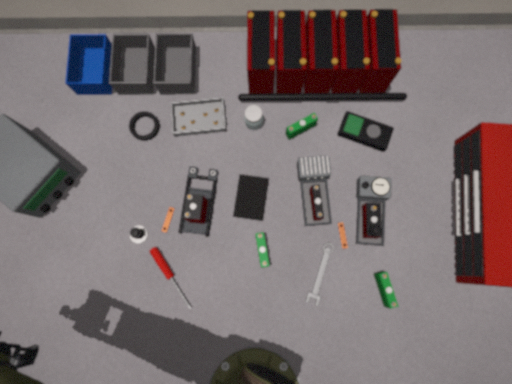

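View pics/a_scene.png

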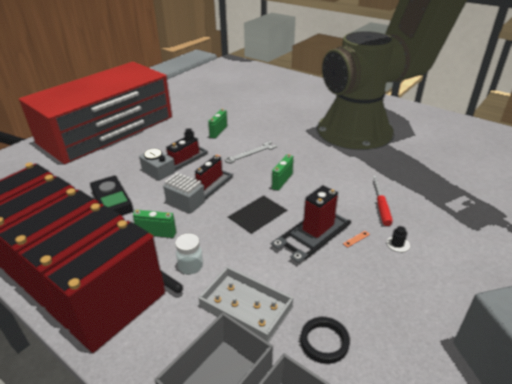

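Identified in the top view:
- **Stations:** carrier with the tall battery (198,205), charger with the slim one (315,198), tester with the low one (372,215), empty mat (251,197).
- **Other objects:** cap stand (138,234), jar (254,117).
- **Look-alikes:** green slim batteries (262,249), (387,289) and (301,126); the big red packs at the top; the black ring (145,125); the fixed cap on the low battery.

Next I'll survey each station with the wrist camera.

```bash
cat > h.py <<'E'
from rig import bot
import cv2,numpy as np,pickle
from scipy.spatial.transform import Rotation as R
def rot(q): return R.from_quat(np.r_[q[1:],q[0]]).as_matrix()
def campose(c):
    if c.get("eye") is not None: return np.array(c["eye"]),rot(c["attitude"])
    T=np.eye(4);T[:3,:3]=rot(c["st"]["tool_rot"]);T[:3,3]=c["st"]["ee_pos"];T=T@np.array(c["mount"])
    return T[:3,3],T[:3,:3]
def rays(c,px):
    px=np.atleast_2d(np.asarray(px,float));f=c["image"].shape[0]/2/np.tan(np.radians(c["fovy"])/2)
    d=np.c_[(px[:,0]-c["cx"])/f,(px[:,1]-c["cy"])/f,np.ones(len(px))]
    e,A=campose(c);return e,d@A.T
def onplane(c,px,z):
    e,d=rays(c,px);return e+d*((z-e[2])/d[:,2:3])
def cloud(c):
    h,w=c["depth"].shape;u,v=np.meshgrid(np.arange(w),np.arange(h))
    e,d=rays(c,np.c_[u.ravel(),v.ravel()]);return (e+d*c["depth"].reshape(-1,1)).reshape(h,w,3)
def tri(c1,p1,c2,p2):
    e1,d1=rays(c1,p1);e2,d2=rays(c2,p2)
    a,b=d1[0],d2[0];t=np.linalg.lstsq(np.c_[a,-b],e2-e1,rcond=None)[0]
    P,Q=e1+t[0]*a,e2+t[1]*b;return (P+Q)/2,np.linalg.norm(P-Q)
def down(yaw): # tool y at angle yaw (deg)
    y=np.radians(yaw);M=np.array([[-np.sin(y),np.cos(y),0],[np.cos(y),np.sin(y),0],[0,0,-1.]])
    q=R.from_matrix(M.T).as_quat();return np.r_[q[3],q[:3]]
def snap(n="wrist"):
    s=bot.read_state();c=bot.read_camera(n);c["st"]=s;return c
E
python3 - <<'E'
from h import *
d=pickle.load(open("a.pkl","rb"));t=d["top"]
P=onplane(t,[[138,234],[198,205],[251,197],[315,195],[372,212]],6)
print(P.round())
out=[]
for i,(p,n) in enumerate(zip(P,["caps","carrier","mat","charger","tester"])):
    for yaw in (90,-90):
        q=bot.ik(np.r_[p[:2],200],down(yaw)); print(n,yaw,None if q is None else np.round(q,2))
    try:
        bot.move_to(np.r_[p[:2],200],down(90));c=snap();c["name"]=n;out.append(c);cv2.imwrite(f"pics/b_{n}.png",c["image"])
    except bot.MotionError as e: print(n,e)
pickle.dump(out,open("b.pkl","wb"));print(bot.read_state()["clock"])
import glob
ims=[cv2.resize(c["image"],(400,300)) for c in out if c["name"]!="mat"]
cv2.imwrite("pics/b_all.png",np.vstack([np.hstack(ims[:2]),np.hstack(ims[2:4])]))
E
```

```text
[[ 435.  335.    6.]
 [ 520.  163.    6.]
 [ 543.    8.    6.]
 [ 549. -179.    6.]
 [ 498. -343.    6.]]
caps 90 [ 0.59  0.32  1.55 -0.    1.28 -0.98]
caps -90 [ 0.59  0.32  1.55 -0.    1.28  2.16]
carrier 90 [ 0.24  0.31  1.56 -0.    1.28 -1.33]
carrier -90 [ 0.24  0.31  1.56 -0.    1.28  1.81]
mat 90 [-0.05  0.3   1.57 -0.    1.27 -1.62]
mat -90 [-0.05  0.3   1.57 -0.    1.27  1.52]
charger 90 [-0.38  0.38  1.47 -0.    1.3  -1.95]
charger -90 [-0.38  0.38  1.47 -0.    1.3   1.19]
tester 90 [-0.66  0.44  1.38 -0.    1.32 -2.23]
tester -90 [-0.66  0.44  1.38 -0.    1.32  0.91]
4.575
```

View pics/b_all.png

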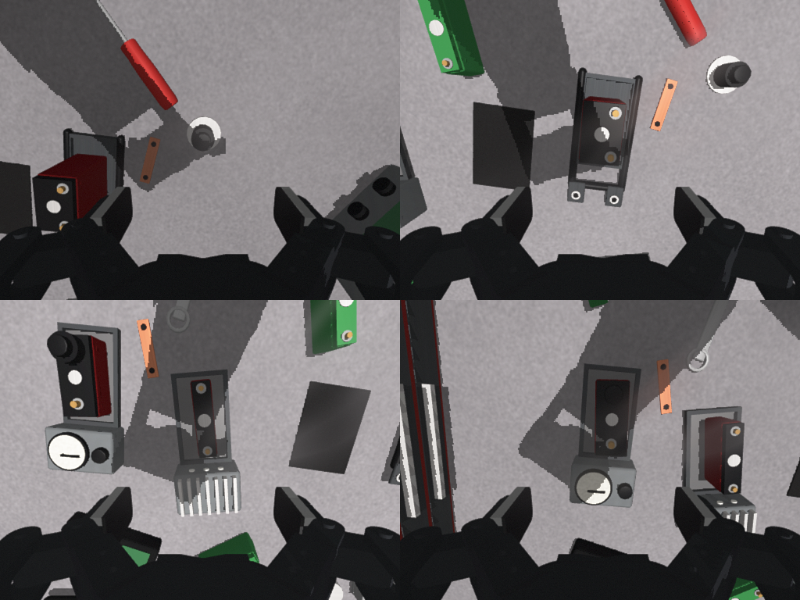

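The crops show:
- **Cap stand:** nested black caps at about (203,133) in the first panel.
- **Carrier:** tall battery, with white dot and brass studs (603,133).
- **Charger:** slim red battery (203,420), finned box at its far end.
- **Tester:** low battery with its fixed cap toward the robot (613,397) and its bare post toward the dial.
- **Green battery:** separate, at (330,325).

Now I'll measure heights and poses in two wrist views each.

```bash
cat > meas.py <<'E'
from h import *
def rect(c,xy,rad,zlo,zhi,red=None):
    P=cloud(c);m=(np.hypot(P[...,0]-xy[0],P[...,1]-xy[1])<rad)&(P[...,2]>zlo)&(P[...,2]<zhi)&(c["depth"]>0)
    m8=cv2.morphologyEx(m.astype(np.uint8),cv2.MORPH_OPEN,np.ones((2,2),np.uint8))
    n,l,s,_=cv2.connectedComponentsWithStats(m8)
    if n<2:return None
    k=1+np.argmax(s[1:,4]);Q=P[l==k]
    (cx,cy),(w,h),a=cv2.minAreaRect(Q[:,:2].astype(np.float32))
    if w<h:w,h,a=h,w,a+90
    a=(a+90)%180-90
    return np.round([cx,cy,np.median(Q[:,2]),w,h,a,len(Q)],1)
E
python3 - <<'E'
from meas import *
B={c["name"]:c for c in pickle.load(open("b.pkl","rb"))}
top=pickle.load(open("a.pkl","rb"))["top"]
def show(l,xy,rad,lo,hi,views):
    for v in views: print(l,v,rect(B[v],xy,rad,lo,hi))
show("bench",(480,80),30,-10,10,["carrier","caps"])
show("tall top",(520,163),70,95,125,["caps","carrier","mat"])
show("carrier rim",(520,163),85,10,17,["carrier","mat"])
show("mat",(543,8),85,1.8,6,["mat","charger"])
show("slim top",(549,-179),80,60,66.5,["charger","tester","mat"]) 
show("slim top+",(549,-179),60,63,80,["charger","tester","mat"])
show("ch rim",(540,-179),85,10,18,["charger","mat","tester"])
show("ch box",(620,-179),85,55,80,["charger","mat"])
show("low top",(498,-343),70,54,63,["charger","tester"])
show("low cap",(470,-343),70,80,100,["charger","tester"])
show("te rim",(490,-343),85,10,18,["charger","tester"])
show("te box",(590,-343),85,44,55,["charger","tester"])
show("cap head",(435,335),50,44,60,["caps","carrier"])
show("cap shoulder",(435,335),50,30,42,["caps","carrier"])
show("jar",(720,0),80,60,90,["mat"])
E
```

```text
bench carrier [4.819e+02 1.069e+02 6.000e-01 1.106e+02 5.940e+01 8.840e+01 2.163e+03]
bench caps [ 4.205e+02  1.878e+02  7.000e-01  3.090e+02  4.480e+01 -6.390e+01
  1.500e+03]
tall top caps [ 473.5  184.9  106.5  359.    67.4  -44.6 3772. ]
tall top carrier [ 511.8  167.2  106.7  113.3   60.5   -8.9 4388. ]
tall top mat [ 513.9  135.2  106.6  257.1   95.    88.8 5251. ]
carrier rim carrier [ 522.2  165.4   15.4  167.9   91.5   -7.3 3019. ]
carrier rim mat [ 515.6  110.2   15.1  213.2  168.3   83.1 2762. ]
mat mat [ 5.452e+02  1.020e+01  3.600e+00  1.331e+02  9.060e+01 -8.100e+00
  8.166e+03]
mat charger [ 5.353e+02 -6.390e+01  3.600e+00  2.445e+02  1.309e+02  8.160e+01
  8.340e+03]
slim top charger [ 597.4 -162.3   65.9    3.2    1.   -86.8   10. ]
slim top tester [ 476.3 -242.9   65.3  210.    64.4   49.7  282. ]
slim top mat [ 493.3 -114.6   62.1  230.    87.1  -61.9  379. ]
slim top+ charger [ 535.4 -175.1   68.7  104.5   25.5    4.5 1895. ]
slim top+ tester [ 491.2 -210.5   68.7  278.6   83.9   49.7 1872. ]
slim top+ mat [ 503.3 -127.    68.5  261.2   81.1  -61.9 2145. ]
ch rim 
[... 458 characters left out ...]
  1.025e+02  4.640e+01 -1.600e+00
  2.686e+03]
low cap charger [ 456.1 -259.5   88.1  167.1   21.2   78.3  711. ]
low cap tester [ 441.6 -330.8   88.4   22.2   21.9  -78.8  501. ]
te rim charger [ 507.  -281.3   14.4  161.3  131.6  -37.7 1236. ]
te rim tester [ 475.7 -334.3   14.5  125.4   83.9   -7.1 1597. ]
te box charger [ 557.  -278.7   50.3  227.3   95.2  -76.  2279. ]
te box tester [ 529.  -334.7   50.4  188.8   99.6   -6.3 2154. ]
cap head caps [411.1 331.   50.4  81.7  21.1   9.6 342. ]
cap head carrier [440.4 269.   50.4 212.6  21.  -88.4 467. ]
cap shoulder caps [418.2 330.5  39.1  93.4  31.6  14.  364. ]
cap shoulder carrier [438.2 266.4  39.  206.8  31.2 -90.  482. ]
jar mat None
```

```bash
sed -i 's/Q=P\[l==k\]/Q=P[(l==k)\&m]/' meas.py
python3 - <<'E'
from meas import *
B={c["name"]:c for c in pickle.load(open("b.pkl","rb"))}
def show(l,xy,rad,lo,hi,views):
    for v in views: print(l,v,rect(B[v],xy,rad,lo,hi))
show("tall top",(520,163),70,100,111,["caps","carrier","mat"])
show("carrier rim",(520,163),75,12,18,["carrier","mat"])
show("mat",(543,8),85,2.2,6,["mat"])
show("slim top+",(535,-177),60,65,73,["charger","tester","mat"])
show("ch rim",(528,-179),78,12,18,["charger","mat","tester"])
show("te rim",(476,-334),78,12,18,["charger","tester"])
show("low top",(480,-330),62,56,62,["charger","tester"])
show("low cap",(445,-330),50,84,94,["charger","tester"])
show("te box",(570,-340),60,47,53,["charger","tester"])
show("cap head",(438,332),40,47,55,["caps","carrier"])
show("cap shoulder",(438,332),40,33,40,["caps","carrier"])
# carrier rim edges per side in carrier frame guess; caps by two-view check
t=pickle.load(open("a.pkl","rb"))["top"]
print("top-cam tall",rect(t,(520,163),70,100,111),"cap",rect(t,(438,332),40,44,56))
E
```

```text
tall top caps [ 501.7  162.3  106.6   67.9   45.    -5.8 3153. ]
tall top carrier [ 502.2  162.2  106.7   66.9   43.3   -5.5 3893. ]
tall top mat [ 502.2  161.7  106.7   66.4   45.7   -5.6 4491. ]
carrier rim carrier [ 523.9  187.7   15.7  129.9   40.4   -7.5 1018. ]
carrier rim mat [ 520.7  163.    15.5  132.5   88.1   -7.2 1604. ]
mat mat [ 5.449e+02  9.400e+00  3.600e+00  1.288e+02  8.870e+01 -8.300e+00
  7.468e+03]
slim top+ charger [ 522.1 -177.6   68.7   92.1   21.2    5.9 2068. ]
slim top+ tester [ 522.1 -177.8   68.8   93.2   23.9    6.6 1929. ]
slim top+ mat [ 522.1 -177.3   68.6   92.1   23.5    5.7 2242. ]
ch rim charger [ 528.3 -178.9   14.6  131.4   78.8    4.5 1689. ]
ch rim mat [ 528.2 -178.7   14.5  131.4   80.5    4.4 1327. ]
ch rim tester [ 520.3 -180.7   14.7  115.8   78.1    4.3  835. ]
te rim charger [ 470.8 -335.    14.5  131.6   78.7   -5.2 1454. ]
te rim tester [ 470.9 -335.6   14.6  131.6   77.    -5.1 1638. ]
low top charger [ 4.717e+02 -3.319e+02  5.860e+01  9.340e+01  4.060e+01 -1.100e+00
  3.135e+03]
low top tester [ 4.722e+02 -3.320e+02  5.870e+01  9.270e+01  3.910e+01 -1.100e+00
  2.558e+03]
low cap charger [ 440.7 -330.8   88.3   20.8   20.1  -43.4  599. ]
low cap tester [ 4.406e+02 -3.316e+02  8.850e+01  2.010e+01  1.980e+01 -2.000e-01
  4.640e+02]
te box charger [ 566.  -343.4   50.4   88.4   59.    84.9 1885. ]
te box tester [ 565.7 -344.    50.5   88.1   59.1   85.2 1806. ]
cap head caps [437.8 334.7  50.6  19.7  19.1 -89.7 301. ]
cap head carrier [437.9 334.1  50.5  20.6  20.2  -7.9 397. ]
cap shoulder caps [433.2 338.4  39.1  29.6  20.3  54.3 144. ]
cap shoulder carrier [438.4 330.4  38.9  30.2  24.    7.7 264. ]
top-cam tall [500.9 160.6 106.1  64.8  42.1  -5.4 352. ] cap [435.8 332.7  50.   18.4  14.2 -89.8  37. ]
```

Run:
```python
from meas import *
B={c["name"]:c for c in pickle.load(open("b.pkl","rb"))}
a=np.radians(-7.3);Rm=np.array([[np.cos(a),np.sin(a)],[-np.sin(a),np.cos(a)]])
img=np.zeros((3*130,3*220),np.float32)
for v in ("carrier","mat","caps"):
    c=B[v];P=cloud(c)[c["depth"]>0];q=(P[:,:2]-[512,163])@Rm.T
    m=(abs(q[:,0])<110)&(abs(q[:,1])<64)&(P[:,2]<30);q=q[m];z=P[m,2]
    f=(z>5.4)&(z<8.2)&(abs(q[:,1])<40)
    print(v,"floor x",np.percentile(q[f,0],[.5,2,98,99.5]).round(1),"y",np.percentile(q[f,1],[.5,2,98,99.5]).round(1),f.sum())
    for (x,y),h in zip(q,z):
        k=(int(3*(64-y)),int(3*(x+110)));img[k[0]-1:k[0]+2,k[1]-1:k[1]+2]=h
cv2.imwrite("pics/car.png",cv2.applyColorMap(np.clip(img*12,0,255).astype(np.uint8),cv2.COLORMAP_JET))
```

```text
carrier floor x [-68.9 -68.4  36.8  49.4] y [-31.6 -30.6  34.2  34.4] 1547
mat floor x [-69.  -68.4  50.3  51.2] y [-28.7 -28.2  33.4  34.6] 1965
caps floor x [-75.2 -74.9  12.8  18.3] y [-32.  -31.3  31.   31.5] 1424
```

View pics/car.png

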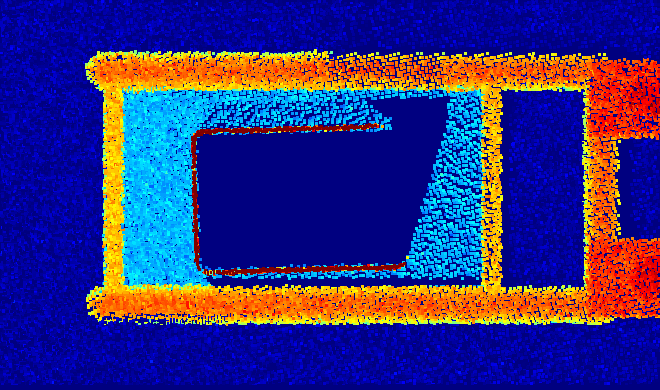

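Carrier pocket: floor runs from x ≈ -69 to 51 and y ≈ -32 to 34 in the map, so its centre is (503,165.3) with yaw -7.3°. First I'll park the tall battery on the mat and check it.

```bash
cat > act.py <<'E'
from meas import *
TY=-90
def pick(xy,yaw,z,safe=200,force=60,lift=None):
    q=down(yaw+TY);bot.move_to(np.r_[xy,safe],q)
    bot.move_gripper(85);bot.servo_line(np.r_[xy,z],speed=150)
    bot.move_gripper(0,force);s=bot.read_state();print("grip",s["grip_width"],s["grip_force"],s["ee_pos"].round(1))
    bot.servo_line(np.r_[xy,z+30],speed=60);bot.servo_line(np.r_[xy,lift or safe],speed=200)
def place(xy,yaw,z,safe=200,travel=200,open_=85,up=200):
    bot.servo_line(np.r_[xy,travel],down(yaw+TY),speed=250)
    s=bot.read_state();print("carry",s["grip_width"],s["ft_force"].round(1))
    bot.servo_line(np.r_[xy,z+12],speed=150);bot.dwell(.2)
    hit=bot.servo_line(np.r_[xy,z-4],speed=25,until_force=4)
    s=bot.read_state();print("hit",hit,s["ee_pos"].round(1),s["ft_force"].round(1))
    bot.move_gripper(open_);bot.dwell(.2)
    bot.servo_line(np.r_[xy,up],speed=200)
E
python3 - <<'E'
from act import *
pick((502.1,162.1),-5.6,76)
place((545,9.4),-8,73)
c=snap();print(rect(c,(545,9),80,95,112),bot.read_state()["clock"]);cv2.imwrite("pics/c1.png",c["image"])
E
```

```text
grip 44.83766300495211 61.457276344299316 [502.4 162.4  76.9]
carry 44.755424032010836 [-1.3  0.1 -7.1]
hit True [545.    9.5  73.9] [-2.2  0.7  6.7]
[ 544.7    8.5  103.7   67.    43.8   -8.5 3823. ] 14.8333
```

View pics/c1.png

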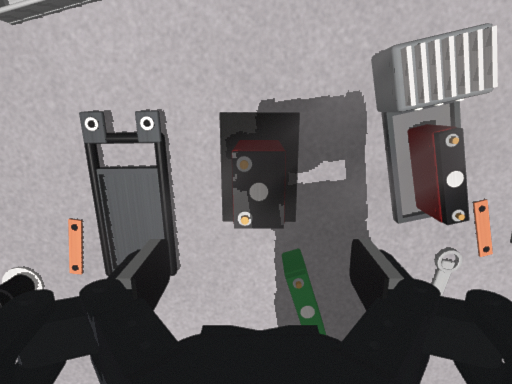

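The tall battery stands upright on the mat at (250,185), measured within 1 mm of the mat centre, and the empty carrier is visible on the left. Next the low battery goes to the carrier, then the slim one to the tester.

Run:
```python
from act import *
pick((472,-332),-1.1,42)
place((503.1,165.3),-7.3,42)
c=snap();print(rect(c,(503,165),80,56,62),rect(c,(503,165),80,84,94),bot.read_state()["clock"]);cv2.imwrite("pics/c2.png",c["image"]);pickle.dump(c,open("c2.pkl","wb"))
bot.move_to(np.r_[522.1,-177.6,200],down(-84.1));c=snap();print(rect(c,(522.1,-177.6),60,65,73))
```

```text
grip 36.84259587975351 59.18366085737944 [ 472.2 -331.9   42.7]
carry 36.95433302396816 [-0.6  0.4 -6.9]
hit True [503.3 165.5  42.8] [1.2 1.3 4.2]
[ 501.8  164.3   58.6   93.3   39.1   -7.4 2673. ] [472.2 168.5  88.5  20.4  19.8 -51.7 373. ] 25.2083
[ 521.4 -178.5   68.7   92.    21.     5.6 1914. ]
```

View pics/c2.png

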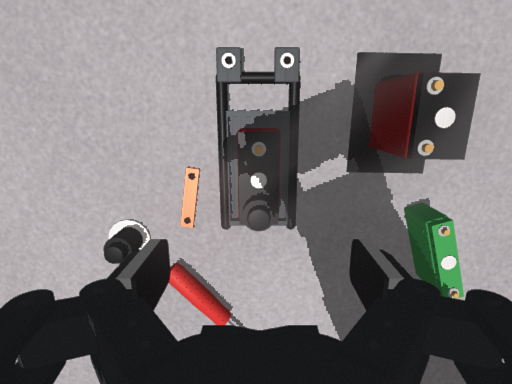

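The low battery is seated in the carrier, its bare post at (258,150) and fixed cap at (258,215), measured within 2 mm of the pocket centre. Now the slim and tall moves.

Run:
```python
from act import *
pick((522,-177.8),5.9,44)
place((470.9,-335.3),-5.2,44)
c=snap();print("slim",rect(c,(470,-335),60,65,73))
pick((544.8,9),-8.3,73)
place((528.3,-178.8),4.5,76)
c=snap();print("tall",rect(c,(528,-179),65,100,111),bot.read_state()["clock"]);cv2.imwrite("pics/c3.png",c["image"])
bot.move_to(np.r_[438,334.5,200],down(-97));c=snap();print("cap",rect(c,(438,334),40,47,55))
cv2.imwrite("pics/c4.png",c["image"])
```

```text
grip 22.488289079561543 58.598490273579955 [ 522.1 -177.8   44.4]
carry 22.260307501858293 [ 0.2  0.1 -3.9]
hit True [ 470.9 -335.2   44.5] [-0.7  1.8  5.6]
slim [ 470.  -335.7   68.7   92.7   21.    -4.9 1956. ]
grip 45.04685770895606 61.47706747055054 [545.2   9.2  73.9]
carry 45.10394861836173 [-0.3 -0.3 -7.3]
hit True [ 528.3 -178.7   76.9] [-1.6  0.2  7. ]
tall [ 527.4 -179.2  106.7   67.2   43.3    4.7 3768. ] 42.9333
cap [437.4 333.8  50.4  20.3  19.5 -31.  300. ]
```

View pics/c3.png

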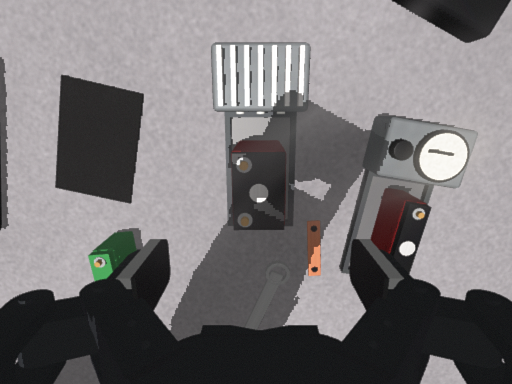

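View pics/c4.png

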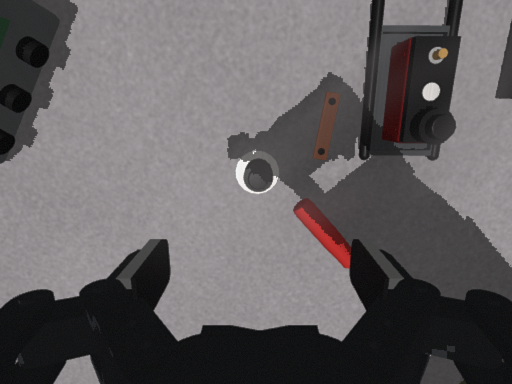

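All three batteries are seated: tall at (258,190), slim in the tester at (405,245). The caps stand at (257,175) and the bare post shows at (440,54). I'll measure the post in two views, then move the top cap.

Run:
```python
from act import *
def brass(c,p):
    h=cv2.cvtColor(c["image"],cv2.COLOR_BGR2HSV);m=cv2.inRange(h,(8,90,60),(30,255,255))
    k=np.zeros_like(m);cv2.circle(k,tuple(p),14,255,-1);m&=k
    v,u=np.nonzero(m);return [u.mean(),v.mean()],len(u)
c2=pickle.load(open("c2.pkl","rb"));c4=snap()
p2,n2=brass(c2,(258,150));p4,n4=brass(c4,(440,54));print(p2,n2,p4,n4)
X,e=tri(c2,p2,c4,p4);print("tri",X.round(1),e.round(1),onplane(c2,p2,66).round(1),onplane(c4,p4,66).round(1))
post=np.array([532.3,160.4])
if np.hypot(*(X[:2]-post))<5:
    cap=(437.7,334.2)
    pick(cap,-7.3,42.5,force=25)
    c=snap();cv2.imwrite("pics/c5.png",c["image"]);print("under",rect(c,cap,40,29,40))
    tgt=(post+X[:2])/2;print(tgt)
    place(tgt,-7.3,80.5)
    c=snap();print("cap",rect(c,post,40,84,95),"low",rect(c,(503,165),80,56,62),bot.read_state()["clock"])
    cv2.imwrite("pics/c6.png",c["image"])
    t=snap("scene");cv2.imwrite("pics/c7.png",cv2.resize(t["image"][140:290,240:440],(800,600)))
```

```text
[np.float64(258.35087719298247), np.float64(149.3859649122807)] 57 [np.float64(440.3577235772358), np.float64(53.41463414634146)] 123
tri [533.4 160.7  66.1] 0.1 [[533.5 160.8  66. ]] [[533.4 160.6  66. ]]
grip -0.25690851036197065 0.0 [437.7 334.2  42.5]
under [443.  338.   39.1  31.5  16.3 -56.6 135. ]
[532.85430728 160.56711724]
carry -0.1083262869823491 [-0.8  0.3 -0.2]
hit False [532.9 160.6  76.6] [ 0.5  0.  -0.2]
cap None low [ 502.7  164.2   58.6   93.    38.9   -7.2 2470. ] 53.4417
```

View pics/c6.png

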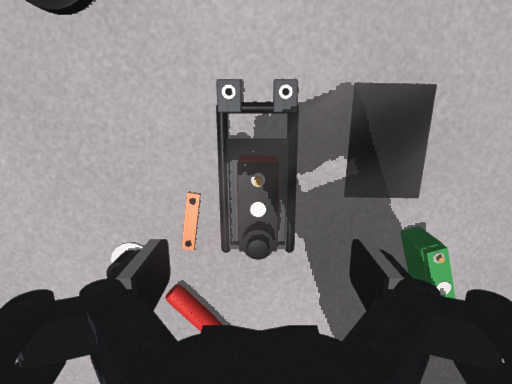

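View pics/c7.png

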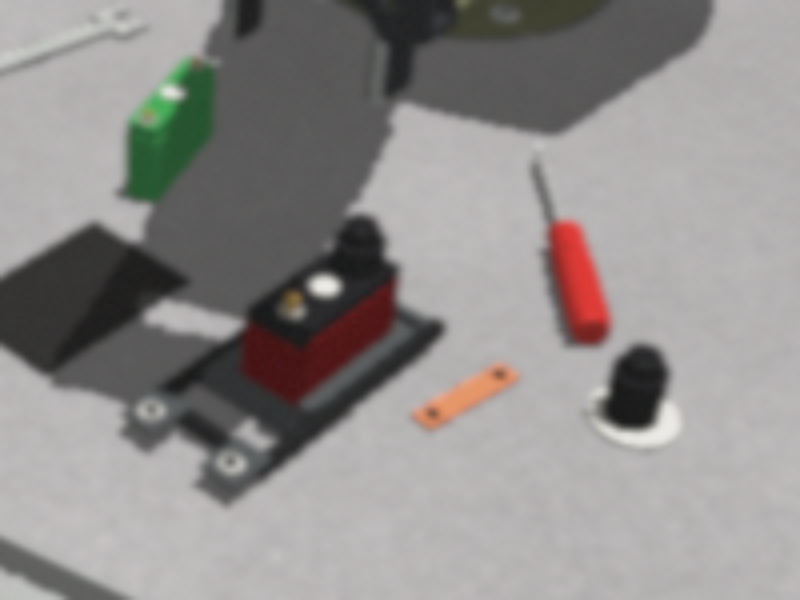

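The fingers closed on nothing: both caps are still nested at (640,385) in the scene crop. I'll look close up again.

Run:
```python
from act import *
bot.move_to(np.r_[437.7,334.2,170],down(-97.3));c=snap()
for lo,hi in((47,55),(33,45),(1.8,6.5)): print(rect(c,(437.7,334),45,lo,hi))
cv2.imwrite("pics/c8.png",cv2.resize(c["image"][100:300,150:400],(750,600)))
s=snap("scene");a=pickle.load(open("a.pkl","rb"))["scene"]
for i,x in (("before",a),("now",s)):
    m=(cv2.cvtColor(x["image"],cv2.COLOR_BGR2GRAY)<50).astype(np.uint8);m[:215]=0;m[255:]=0;m[:,:380]=0;m[:,425:]=0
    v,u=np.nonzero(m);print(i,u.mean(),v.mean(),v.min(),v.max(),len(u))
```

```text
[437.8 334.1  50.5  20.5  19.7  -5.5 369. ]
[437.1 334.3  39.2  31.3  30.2  -7.7 350. ]
[437.1 335.8   4.5  50.2  46.9 -85.5 650. ]
before 398.4947368421053 236.81052631578947 228 245 190
now 398.4234693877551 236.94387755102042 227 246 196
```

View pics/c8.png

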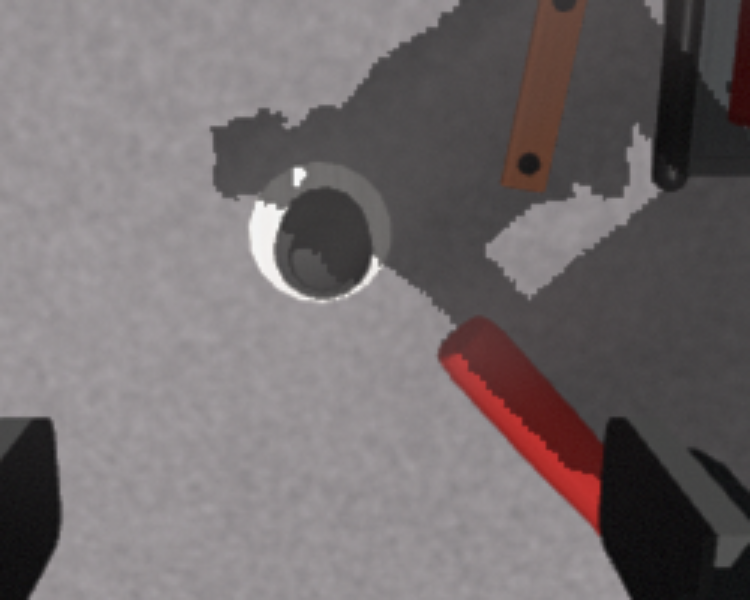

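The caps have not moved at all. I'll close in steps and watch the width and the scene camera.

Run:
```python
from act import *
c=snap();P=cloud(c);m=(np.hypot(P[...,0]-437.5,P[...,1]-334)<22)&(c["depth"]>0);print(np.histogram(P[m][:,2],range(0,56,4)))
xy=np.array([437.7,334.2])
bot.servo_line(np.r_[xy,42.5],speed=100)
ims=[]
for w in (50,38,30,24):
    bot.move_gripper(w,40);s=bot.read_state();print(w,s["grip_width"],s["grip_force"],s["ft_force"].round(1),s["ee_pos"].round(1))
    ims.append(cv2.resize(snap("scene")["image"][190:265,350:450],(400,300),interpolation=cv2.INTER_CUBIC))
cv2.imwrite("pics/c9.png",np.vstack([np.hstack(ims[:2]),np.hstack(ims[2:])]))
print(bot.read_state()["clock"])
```

```text
(array([ 85, 323,  18,  12,  13,  19,  20,  13,  19, 369,  51,  20, 394]), array([ 0,  4,  8, 12, 16, 20, 24, 28, 32, 36, 40, 44, 48, 52]))
50 50.25033373124926 0.0 [ 0.3 -0.2 -0.3] [437.7 334.2  42.6]
38 38.411532114099415 0.0 [-0.2  0.3  0.2] [437.7 334.2  42.5]
30 30.05353843127651 0.0 [ 0.3 -0.3  0.1] [437.7 334.2  42.5]
24 23.680865750869266 0.0 [-0.5  0.3 -0.4] [437.7 334.2  42.5]
57.2833
```

View pics/c9.png

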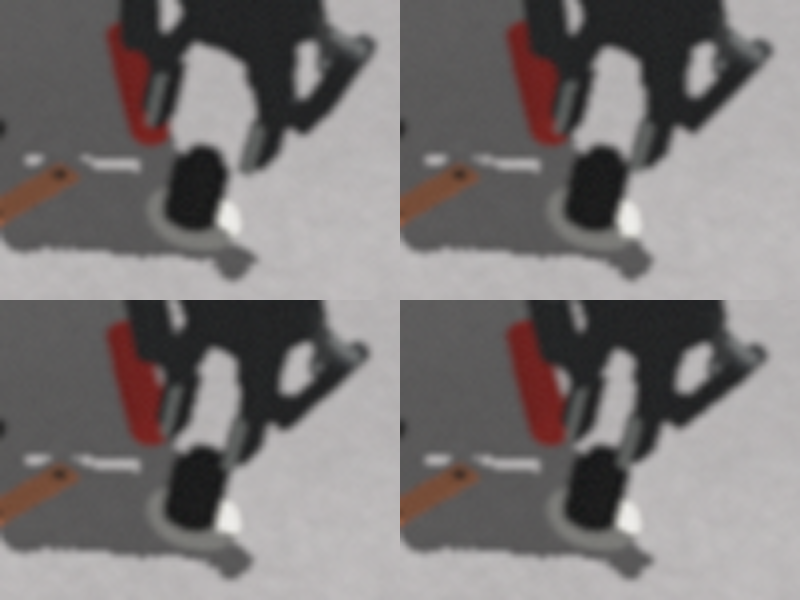

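The fingertips seem to stand level with or behind the cap head, around panel (600,450), rather than beside the skirt. I'll measure the real fingertips with the wrist and scene depth.

Run:
```python
from act import *
print("tip_reach",bot.tip_reach)
for w in (24,0):
    bot.move_gripper(w)
    c=snap();s=c["st"];P=cloud(c);T=(P-s["ee_pos"])@rot(s["tool_rot"])
    m=(abs(T[...,1])<60)&(abs(T[...,0])<50)&(c["depth"]>0)&(P[...,2]>8);Q=T[m]
    H,_,_=np.histogram2d(Q[:,1],Q[:,2],[np.arange(-60,61,10),np.arange(-60,41,10)]);print("wrist",w,"y rows,z cols\n",H.astype(int))
    g=Q[(Q[:,2]<-8)&(Q[:,2]>-40)&(abs(Q[:,1])<45)];print("finger x",np.percentile(g[:,0],[2,50,98]).round(1) if len(g) else None)
    c=snap("scene");P=cloud(c);T=(P-s["ee_pos"])@rot(s["tool_rot"])
    m=(abs(T[...,1])<60)&(abs(T[...,0])<50)&(c["depth"]>0)&(P[...,2]>8);Q=T[m];b=np.round(Q[np.lexsort((Q[:,2],))],0)
    for lo in range(-60,36,8):
        g=Q[(Q[:,2]>=lo)&(Q[:,2]<lo+8)]
        if len(g):print("scene z",lo,len(g),"x",np.percentile(g[:,0],[5,50,95]).round(),"y",np.percentile(g[:,1],[5,50,95]).round())
```

```text
tip_reach 19.0
wrist 24 y rows,z cols
 [[  0   0   0   0   0   0   0   0   0   0]
 [  7   0   0   0   0   0   0   0   0   0]
 [ 82   0   0   0   0   0   0   0   0   0]
 [213  21  98  82   6   0   0   0   0   0]
 [459 508 286 226 102  14 154  33  19  11]
 [  0   0   0   0   1 651 295  79  61  30]
 [  0   0   0   0   1 664 296  82  60  30]
 [385 475 256 207  95  13 262  35  19  13]
 [238  29 129 106  11   0   0   0   0   0]
 [139   0   0   0   0   0   0   0   0   0]
 [ 15   0   0   0   0   0   0   0   1   0]
 [  0   0   0   0   0   0   0  28 167  43]]
finger x [-9.2  6.9 11.4]
scene z -60 57 x [-6.  9. 12.] y [-30.  15.  36.]
scene z -52 47 x [-8.  6. 10.] y [-23.  13.  23.]
scene z -44 58 x [-6.  6. 11.] y [-25. -12.  22.]
scene z -36 51 x [-8.  6. 11.] y [-25. -11.  24.]
scene z -28 47 x [-7.  6. 10.] y [-24.  13.  23.]
scene z -20 20 x [-9.  7. 10.] y [-18.  13.  19.]
scene z -12 51 x [-10.   0.   9.] y [-9.  0.  8.]
scene z -4 63 x [-6.  6. 14.] y [-15.  -6.  10.]
scene z 4 47 x [-3.  9. 15.] y [-16.  -4.  12.]
scene z 12 64 x [-47.   5.  15.] y [-16.   5.  57.]
scene z 20 55 x [-4
[... 550 characters left out ...]
0   0   0   0   0   0   0   6]
 [  0   0   0   0   0   0   0   0  84  45]]
finger x [ 6.2 10.5 11.5]
scene z -60 54 x [ 4.  9. 12.] y [-20.  -2.  23.]
scene z -52 36 x [ 3.  7. 11.] y [-12.  -0.  11.]
scene z -44 42 x [-5.  6. 11.] y [-12.  -4.  13.]
scene z -36 39 x [-4.  6. 11.] y [-13.  -4.  13.]
scene z -28 35 x [-3.  6. 10.] y [-13.  -1.  14.]
scene z -20 17 x [ 1.  7. 11.] y [-7. -2.  6.]
scene z -12 41 x [-7.  3.  9.] y [-10.  -5.   6.]
scene z -4 56 x [-7.  6. 13.] y [-15.  -6.  12.]
scene z 4 52 x [-4.  9. 14.] y [-16.  -7.  10.]
scene z 12 62 x [-48.   3.  13.] y [-15.   9.  58.]
scene z 20 63 x [-46.   6.  14.] y [-16.   2.  55.]
scene z 28 48 x [-44.   5.  13.] y [-15.   4.  56.]
```

Both cameras put the real fingertips about 16 mm behind the reported TCP instead of 19 mm ahead, so the grasp was about 35 mm too high. I'll lower it by that amount, guarded.

Run:
```python
from act import *
xy=np.array([437.7,334.2])
bot.servo_line(np.r_[xy,60]);bot.move_gripper(65,40)
print("hit",bot.servo_line(np.r_[xy,9.5],speed=40,until_force=4))
bot.move_gripper(38);a=snap("scene")
bot.move_gripper(0,40);s=bot.read_state();print(s["grip_width"],s["grip_force"],s["ft_force"].round(1),s["ee_pos"].round(1),s["clock"])
b=snap("scene");ims=[cv2.resize(x["image"][190:265,350:450],(400,300),interpolation=cv2.INTER_CUBIC) for x in(a,b)]
if 15<s["grip_width"]<36:
    bot.servo_line(np.r_[xy,50],speed=40);bot.servo_line(np.r_[xy,110],speed=150)
    x=snap("scene");ims.append(cv2.resize(x["image"][165:265,340:460],(400,300)));print(bot.read_state()["grip_width"])
    c=snap();print("under",rect(c,xy,40,28,40))
    ims.append(cv2.resize(c["image"],(400,300)));cv2.imwrite("pics/d1.png",np.vstack([np.hstack(ims[:2]),np.hstack(ims[2:])]))
else: cv2.imwrite("pics/d1.png",np.hstack(ims))
```

```text
hit False
30.856600117261987 39.32725701481104 [-2.3 -0.6  5.3] [437.8 334.3   9.8] 61.025
30.634126932505662
under [437.5 334.   34.4  20.7  19.8  -6.9 540. ]
```

View pics/d1.png

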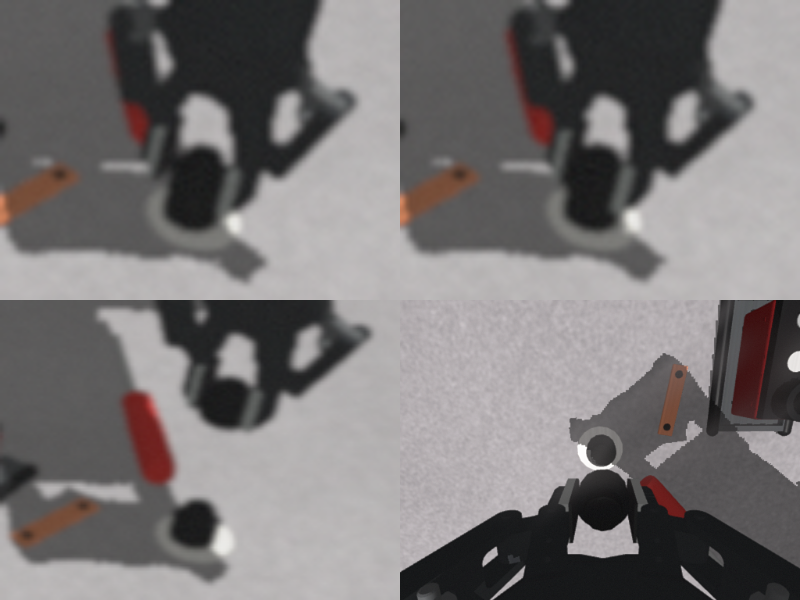

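The cap is held straight, and the under cap stayed on its stand with its head at (437.5,334). I'll set it on the post.

Run:
```python
from act import *
place((533,160.6),-7.3,47.5,travel=120,open_=60)
c=snap();print("cap",rect(c,(533,160),30,84,95),"sh",rect(c,(533,160),30,70,80),"fixed",rect(c,(472,168),30,84,95),"low",rect(c,(503,165),70,56,62),bot.read_state()["clock"])
x=snap("scene");cv2.imwrite("pics/d2.png",np.hstack([cv2.resize(x["image"][170:290,260:420],(400,300)),cv2.resize(c["image"],(400,300))]))
```

```text
carry 30.63236236518214 [-0.2  0.2 -1. ]
hit True [533.1 160.6  47.8] [-0.6  0.1  6.3]
cap [532.4 158.5  88.4  20.3  20.   -7.7 402. ] sh [532.4 158.6  77.   31.2  30.2  -7.  374. ] fixed [471.9 168.3  88.5  21.1  19.2  -7.3 344. ] low [ 502.4  164.2   58.6   93.2   39.    -7.2 1447. ] 66.6333
```

View pics/d2.png

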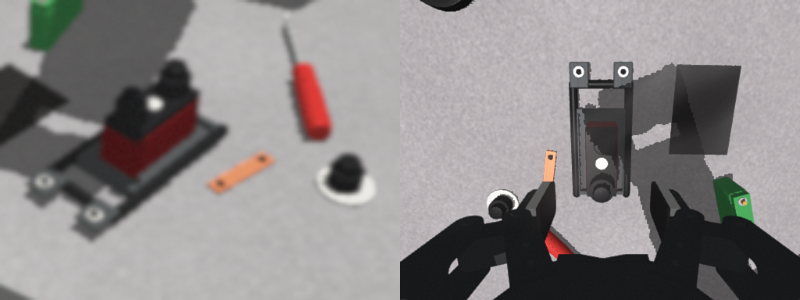

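The cap sits straight, its top at 88.4 mm against 88.5 mm for the fixed one and about 2 mm off the post, with the under cap still on its stand. Handing in.

```bash
python3 -c "
from rig import bot
print(bot.finish_job())"
```

```text
the job is handed in; nothing more can be done
None
```

The job is handed in with no verdict shown: each battery measured within about 2 mm of its pocket centre, the top cap is fully down over the low battery's post after one missed grasp, and the under cap is still on its stand, at about 67 s of the 134 s allowed.

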